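Shut down the warming plate and lift off a hot roll with tongs

ROBOT

A 7-joint arm with a two-finger parallel gripper is mounted at the origin on a cart in front of the work surface, level with it; the furniture and walls round the work are solid. World frame = base frame: x ahead of the robot, y to its left, z up, the work surface at z = 0. Lengths are in m, angles in rad, forces in N, time in s.
With the tool pointing down it reaches from about 0.425 to 0.875 m from the base axis. Payload 9.9 kg.
Tool frame: the origin (TCP) lies midway between the tips of the shut fingers; the grasp point (between the pads) lies 19 mm behind it (bot.tcp_to_grasp is the distance from the TCP to the grasp point, in m); z points along the fingers, y is the line along which they close (so a half turn about z gives the same grasp; the last joint's range is limited). The gripper opens to 85 mm and grips with 20 to 120 N. Pads are 22 mm wide; open, the fingers measure 114 mm over their backs; the gripper's body (76 mm by 85 mm) begins 54 mm behind the grasp point. The pads swing forward as they close: fully open they stand 13 mm farther back than shut.
Start: joints at [-1.406, 0.576, 0.025, 1.437, -0.015, 1.129, -0.057], TCP at [0.166, 0.654, 0.231] pointing down, gripper open.
Joint ranges: [-2.76, 2.76], [-0.34, 2.15], [-1.52, 1.57], [0.19, 2.46], [-1.09, 4.23], [0.17, 1.99], [-2.82, 2.82]. Speed limits (rad/s): [2.22, 2.22, 3.01, 3.01, 3.14, 3.14, 3.14].

INTERFACE

Orientations are given as a rotation vector (axis times angle).
In Python, from plant import bot gives the robot as it stands. The module is installed in compiled form; this text tells all that it offers.
- The arm moves only by the shell command python3 -m jog 'ROWS' [OPENING]. ROWS is JSON, one flat list of numbers, 6 for each row, row after row: the shift along the tool's x, y, z in units of 25 mm (1.0 is 25 mm), then the turn, a rotation vector about the tool's x, y, z in units of 6 degrees (1.0 is 6 degrees). In form: [x, y, z, wx, wy, wz, x, y, z, wx, wy, wz, ...]. A call has 1 to 20 rows; each row shifts and turns the commanded pose from where the row before left it, along the tool's axes as they then stand; what a row does not reach is not made up. A row lasts 1/12 s, in which the tool goes at most 41.7 mm and 7.16 degrees, less where a joint would pass 70% of its speed; a pose out of reach is approached as far as the arm can. A call is refused whole if a number of a shift passes 1 or a number of a turn 1, either way. A call with a gripper value outside its range is refused whole. OPENING is the finger opening in mm, from 0 to 85.4, set as the call begins (- or left out, the last holds). The fingers move at their own pace and stop on an object; the grip force is fixed at half the most. Time passes only in rows, so rows that do not move let the fingers close. It gives the time, the measured TCP pose, the force, the opening and the grip force at its end, in the units of the state.
- bot.read_state(): the state, without advancing time (a new reading comes with each control period).
- bot.snapshot(name): name is "side" or "top" or "wrist"; returns (picture, depth): 384x512x3 uint8, red, green, blue; 384x512 float32, m along the optical axis (not along the pixel's ray), 0 where there is no reading.
- bot.camera_params(name): a dict with "fx", "fy", "cx", "cy" (pixels), "k1" (the pictures are not rectified: a ray, as slopes to the right and down, at radius r is drawn at 1 + k1 r^2 times it, then the intrinsics apply), "R" (3x3) and "t" (3): a world point X has camera coordinates R X + t. Camera axes: x right, y down, z forward; pixel columns grow to the right and rows downward; lengths in m; the calibration is good to about 2 mm. A picture is of the moment at which its call begins: read the wrist's pose just before it. camera_params takes no time and is no camera call; for the wrist camera it gives the pose at the moment of the call.
- bot.close_job(): hands the job in; it is judged then, once.
Trained networks look in the newest picture that a camera, given by its name, has taken for a name from the list of things; names that differ only in an ending like _2 or _b are one class to them, and where a whole thing is asked for, a point or a joint stands for the part that bears it (a point fixed in the world has none). Each returns a list of dicts, best first, with "conf" (0 to 1); they miss things now and then, are a little off and sometimes report something else, mostly with a low value. They report only what shows in the picture. A call takes as long as a camera call. They do not tell look-alikes from the thing itself.
- bot.look_for(camera, thing): "at" ([x, y, z] in m, in world coordinates, good to about 4 mm: the middle of the surface that is visible of it).
- bot.pinpoint(camera, thing): "at" ([x, y, z] in m, in world coordinates, good to about 4 mm: a listed point, or the origin of a listed thing).
The state is a dict: "clock": time; "joint_pos": joint angles; "qd": joint speeds; "joint_torque": joint torques, N m; "ee_pos": TCP position; "orientation": TCP orientation; "contact_force": force on the tool from outside, world axes, zero at the start; "wrist_torque": the same for the moment, N m; "opening": finger opening in m; "grasp_force": force on a finger pad.
Only numpy, scipy, OpenCV 4.12 (cv2) and the standard library are available. Lean on these libraries where they do the work, as an engineer would, in place of code of your own. Each camera call takes 0.05 s, during which the arm holds its last target. There are 200 camera calls.

TASK

Shut the warming plate down by pressing its keys fully down, one at a time, in this order: the large round key, the square key, the small round key; leave the long bar key alone. Then take the kitchen tongs, close their jaws on the round roll and lift it at least 8 cm clear above the plate, and finish still holding it there, steady, in the tongs. The rolls are hot, so do not touch them with the robot itself, and leave the long roll and the other things on the worktop where they are.

Things in the scene. Friction and masses are not known exactly. Their poses are not given: they have to be found in the camera images.
- warmer: flat black warming plate, fixed on the worktop, 200 mm (x) by 360 mm (y), no rim; origin under its centre on the worktop. Steel top 30 mm up, from y = -76 to +176 mm; the grey key panel, also 30 mm up, is its -y end (right as the robot sees it), with four white keys in a row along x at y = -130 mm. A thin handle loop sticks out 16 mm at the +y end
- key_large_top (a point): centre of the top of the large round key (27 mm diameter), second from the robot in the row; key tops stand 9 mm above the panel, keys are 36 mm apart centre to centre. The frame is the warmer's
- key_square_top (a point): centre of the top of the square key (20 x 20 mm), third from the robot
- key_small_top (a point): centre of the top of the small round key (16 mm diameter), the nearest to the robot
- key_bar_top (a point): centre of the top of the long bar key (10 mm in x, 44 mm in y), the farthest from the robot; not to be pressed
- key_small (a joint): travel of the small round key in m: 0 up, 0.006 fully down; spring 0.8 N per mm, springs back up when let go (4.8 N fully down); counts as pressed from 0.004
- key_large (a joint): travel of the large round key in m: 0 up, 0.006 fully down; spring 0.8 N per mm, springs back up when let go (4.8 N fully down); counts as pressed from 0.004
- key_square (a joint): travel of the square key in m: 0 up, 0.006 fully down; spring 0.8 N per mm, springs back up when let go (4.8 N fully down); counts as pressed from 0.004
- key_bar (a joint): travel of the bar key in m: 0 up, 0.006 fully down; spring 0.8 N per mm, springs back up when let go (4.8 N fully down); counts as pressed from 0.004
- tongs: kitchen tongs lying flat and loose on the worktop, steel with black grip sleeves, 210 mm from hinge to jaw ends, 22 mm high, about 105 g. Origin at the hinge on the underside; x along the centre line to the jaws, z up. The two arms swing evenly about the hinge in the plane they lie in, held open by a spring; each stands out 0.12 rad when open; let go, they spring open
- tongs_l: arm of the tongs on the +y side of the tongs' centre line: origin at the hinge, its x axis along its sleeve; steel strip 3 mm thick, sleeve outer face 21 mm from its x axis, scalloped jaw 190 to 210 mm from the hinge of two flat facets that touch a 46 mm circle centred 195 mm from the hinge
- tongs_r: the mirror arm on the -y side
- tongs_grip (a point): point on the centre line between the sleeves (74 mm long), 100 mm from the hinge, near the centre of mass, 11 mm above the underside: where to grip, from above, across the sleeves. Width over the sleeves here: 66 mm open, 42 mm (parallel) when closed on the round roll. Spring: about 1.2 N a finger per 2 mm of squeeze, 14 N when closed on the roll
- tongs_jaw (a point): point on the centre line between the jaws, 195 mm from the hinge, 11 mm above the underside: where the middle of the roll should be. The jaws are 93 mm apart inside when open; 2 mm squeezed off the width over the sleeves closes them by about 3.9 mm
- round_roll: small round bread roll with a cross on top, loose on the steel plate, 46 mm diameter (widest 12 mm above its underside), 35 mm high, about 40 g; origin at the centre of its underside, z up
- long_roll: oblong bread roll lying loose on the steel plate, 86 mm long (its y), 40 mm wide (its x), 36 mm high; origin at the centre of its underside; to be left alone. Its centre is 75 mm or more from the round roll's, and lies in front of or behind it as the robot sees it
- shaker_1: china shaker, 43 mm wide, 64 mm high, at the back of the work; origin under its centre; leave alone
- shaker_2: a second shaker like it
- spotted_mug: white mug with dark spots, 82 x 114 x 91 mm, at the back of the work; leave alone
- bowl: china bowl, 160 mm wide, 62 mm high, at the back left; leave alone
- spoon: teaspoon lying farther back than the tongs, 135 x 29 x 10 mm; leave alone
- handset: black phone lying on the right of the warming plate, 147 x 72 x 9 mm; leave alone
Not all that is in view belongs to the job. Leave any black look-alike of the round_roll alone.

How it is judged:
By the outcome, as a careful person would: the job done as asked, in the order asked, and still so for the second after the job is handed in, while the arm keeps its last pose, push and grip.
It also fails if it takes over 67 s, if anything falls off the work surface, if the arm or the gripper's body presses on something with over 40 N, if the wrist force passes 120 N, or if a joint passes its speed limit or range.

## Working session

There is one attempt and no reset: what is moved stays moved. The work goes in short steps, Python scripts to look and compute and a shell command to move; the robot and the scene stay as the last step left them, time stands still between calls to the robot, and variables do not carry over. Pictures are saved under pics/ and viewed, at most 10 in all, crops included, and the job is handed in when it is done.

```bash
mkdir -p pics; cat > h.py <<'E'
from plant import bot
import numpy as np, cv2
from scipy.spatial.transform import Rotation as Rn
def save(cam,name):
    p,d=bot.snapshot(cam); cv2.imwrite(f'pics/{name}.png',p[:,:,::-1]); np.save(f'pics/{name}_d.npy',d); return p,d
def px(cam,X):
    c=bot.camera_params(cam); q=np.array(c['R'])@np.array(X)+np.array(c['t']); s=q[:2]/q[2]; s=s*(1+c['k1']*(s@s))
    return np.round([c['fx']*s[0]+c['cx'],c['fy']*s[1]+c['cy']],0)
def world(cam,u,v,z=None,depth=None):
    c=bot.camera_params(cam); K=np.array([[c['fx'],0,c['cx']],[0,c['fy'],c['cy']],[0,0,1]])
    s=cv2.undistortPoints(np.array([[[u,v]]],float),K,np.array([c['k1'],0,0,0]))[0,0]
    R=np.array(c['R']);t=np.array(c['t']); o=-R.T@t; r=R.T@np.array([s[0],s[1],1])
    return o+r*(depth if depth else (z-o[2])/r[2])
def st():
    s=bot.read_state(); print('t',s['clock'],'p',np.round(s['ee_pos'],4),'F',np.round(s['contact_force'],1),'op',s['opening'],'g',s['grasp_force'])
    R=Rn.from_rotvec(s['orientation']).as_matrix(); print('R',np.round(R,3).tolist()); return s,R
E
python3 - <<'E'
from h import *
st()
for cam in('top','side'):
    save(cam,cam+'0')
    for n in ['key_large_top','key_square_top','key_small_top','key_bar_top','warmer','tongs','tongs_grip','tongs_jaw','round_roll','long_roll']:
        print(cam,n,[(np.round(r['at'],3).tolist(),round(r['conf'],2),px(cam,r['at']).tolist()) for r in bot.pinpoint(cam,n)[:3]])
a=cv2.imread('pics/top0.png');cv2.imwrite('pics/top0b.png',cv2.resize(a,(800,600)))
E
```

```text
t 0.0 p [0.1661 0.6538 0.2304] F [ 0.2 -0.5 -0.2] op 0.0852211154941575 g 0.0
R [[-0.969, 0.246, -0.0], [0.246, 0.969, -0.002], [-0.0, -0.002, -1.0]]
top key_large_top [([0.477, -0.284, 0.038], 0.56, [319.0, 215.0])]
top key_square_top [([0.553, -0.28, 0.042], 0.58, [317.0, 194.0]), ([0.516, -0.282, 0.04], 0.52, [318.0, 204.0])]
top key_small_top [([0.515, -0.281, 0.04], 0.55, [318.0, 205.0])]
top key_bar_top [([0.487, 0.401, -0.001], 0.66, [138.0, 214.0]), ([0.554, -0.282, 0.041], 0.45, [318.0, 194.0])]
top warmer [([0.488, -0.154, 0.002], 0.73, [283.0, 212.0])]
top tongs [([0.493, 0.397, 0.0], 0.72, [139.0, 212.0])]
top tongs_grip [([0.462, 0.302, 0.009], 0.69, [163.0, 220.0])]
top tongs_jaw [([0.439, 0.21, 0.014], 0.66, [187.0, 226.0])]
top round_roll [([0.529, 0.146, 0.0], 0.57, [204.0, 202.0]), ([0.441, -0.084, 0.028], 0.42, [265.0, 225.0])]
top long_roll [([0.531, -0.105, 0.03], 0.55, [271.0, 201.0])]
side key_large_top [([0.48, -0.289, 0.039], 0.37, [300.0, 177.0])]
side key_square_top [([0.515, -0.287, 0.045], 0.35, [290.0, 175.0])]
side key_small_top []
side key_bar_top [([0.547, -0.281, 0.038], 0.56, [281.0, 176.0])]
side warmer [([0.546, -0.282, 0.038], 0.73, [282.0, 176.0]), ([0.488, -0.152, -0.002], 0.64, [289.0, 203.0])]
side tongs [([0.488, 0.394, -0.001], 0.86, [227.0, 319.0]), ([0.492, 0.393, -0.001], 0.75, [225.0, 318.0]), ([0.495, 0.396, -0.001], 0.74, [223.0, 319.0])]
side tongs_grip [([0.467, 0.299, 0.004], 0.63, [252.0, 289.0]), ([0.514, -0.289, 0.043], 0.22, [291.0, 175.0])]
side tongs_jaw [([0.436, 0.21, 0.012], 0.63, [275.0, 265.0]), ([0.516, -0.286, 0.043], 0.6, [290.0, 175.0])]
side round_roll [([0.535, 0.144, -0.001], 0.64, [246.0, 248.0]), ([0.443, -0.088, 0.027], 0.53, [298.0, 205.0])]
side long_roll [([0.526, -0.102, 0.029], 0.72, [274.0, 200.0])]
```

View pics/top0b.png

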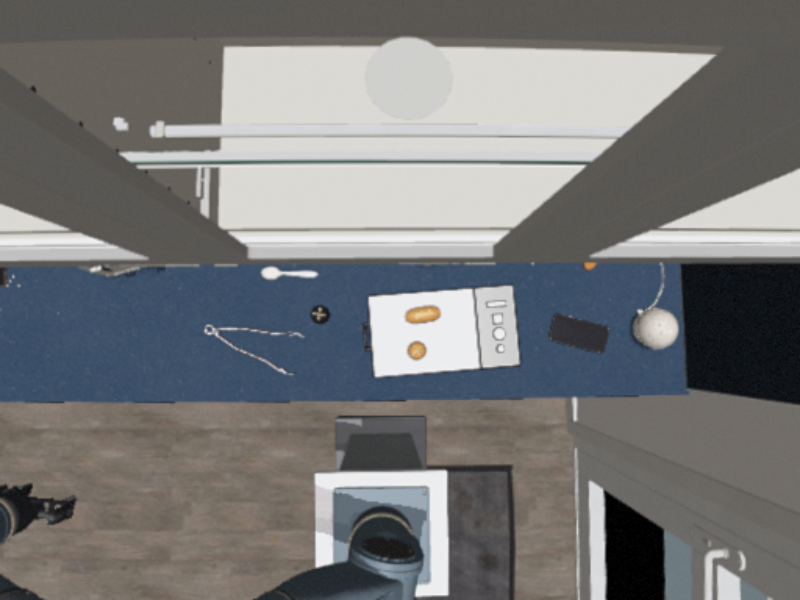

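View pics/side0.png

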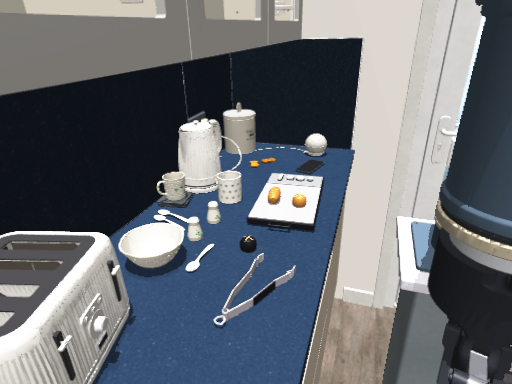

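The warmer (800-px top view, about (445,330)) carries two golden rolls: the round one at (417,350) and the long one at (423,314). There is a black look-alike with a cross at (320,314), on the worktop. The round roll meant is the golden one on the steel plate. The keys run along x at about (498,325), and the tongs have their hinge at (209,329).

First I turn the tool to yaw 0 and travel towards the keys.

```bash
python3 -m jog '[0,0,0,0,0,0.9,0,0,0,0,0,0.9,0,0,0,0,0,0.9,0,0,0,0,0,0.9,0,0,0,0,0,0.9,0,0,0,0,0,0.9,0,0,0,0,0,0.9,0,0,0,0,0,0.9,0,0,0,0,0,0.9,0,0,0,0,0,0.9,0,0,0,0,0,0.9,0,0,0,0,0,0.9,0,0,0,0,0,0.9,0,0,0,0,0,0.9]' 0
python3 -m jog '[-1,1,0,0,0,0,-1,1,0,0,0,0,-1,1,0,0,0,0,-1,1,0,0,0,0,-1,1,0,0,0,0,-1,1,0,0,0,0,-1,1,0,0,0,0,-1,1,0,0,0,0,-1,1,0,0,0,0,-1,1,0,0,0,0,-1,1,0,0,0,0,-1,1,0,0,0,0,0,0,0,0,0,0,0,0,0,0,0,0]'
python3 - <<'E'
from h import *
s,R=st(); print(np.round(s['joint_pos'],2))
E
```

```text
clock: 2.27
ee_pos: [0.1661, 0.6543, 0.2313]
orientation: [-2.224, -2.219, -0.0]
contact_force: [-0.3, 0.8, -0.3]
opening: -0.0002
grasp_force: 0.0
clock: 3.43
ee_pos: [0.4687, 0.3528, 0.2315]
orientation: [2.223, 2.218, 0.001]
contact_force: [-0.6, 1.0, 0.3]
opening: -0.0
grasp_force: 0.0
t 3.4333 p [0.4687 0.3528 0.2315] F [-0.6  1.   0.3] op -7.365090203727012e-06 g 0.0
R [[0.002, 1.0, 0.001], [1.0, -0.002, -0.0], [-0.0, 0.001, -1.0]]
[-0.99  0.47  0.41  1.69 -0.21  1.02 -0.51]
```

```bash
python3 - <<'E'
from h import *
save('wrist','w1')
for n in ['tongs','tongs_grip','tongs_jaw']:
    print(n,[(np.round(r['at'],4).tolist(),round(r['conf'],2),px('wrist',r['at']).tolist()) for r in bot.pinpoint('wrist',n)[:2]])
E
python3 -m jog '[-1,0,0,0,0,0,-1,0,0,0,0,0,-1,0,0,0,0,0,-1,0,0,0,0,0,-1,0,0,0,0,0,-1,0,0,0,0,0,-1,0,0,0,0,0,-1,0,0,0,0,0,-1,0,0,0,0,0,-1,0,0,0,0,0,-1,0,0,0,0,0,-1,0,0,0,0,0,-1,0,0,0,0,0,-1,0,0,0,0,0,-1,0,0,0,0,0,-1,0,0,0,0,0,-1,0,0,0,0,0,-1,0,0,0,0,0,-1,0,0,0,0,0,-1,0,0,0,0,0]'
python3 -m jog '[-1,0,0,0,0,0,-1,0,0,0,0,0,-1,0,0,0,0,0,-0.6,0,0,0,0,0,0,0,0,0,0,0,0,0,0,0,0,0]'
python3 - <<'E'
from h import *
st()
save('wrist','w2')
for n in ['key_large_top','key_square_top','key_small_top','key_bar_top','round_roll','long_roll']:
    print(n,[(np.round(r['at'],4).tolist(),round(r['conf'],2),px('wrist',r['at']).tolist()) for r in bot.pinpoint('wrist',n)[:3]])
E
python3 -c "
import cv2,numpy as np
cv2.imwrite('pics/w12.png',cv2.resize(np.hstack([cv2.imread('pics/w1.png'),cv2.imread('pics/w2.png')]),(800,300)))"
```

```text
tongs [([0.4954, 0.3928, 0.0053], 0.82, [280.0, 136.0]), ([0.4934, 0.3974, -0.0023], 0.75, [278.0, 132.0])]
tongs_grip []
tongs_jaw []
clock: 5.3
ee_pos: [0.4686, -0.1448, 0.2314]
orientation: [2.216, 2.227, 0.001]
contact_force: [0.4, -0.1, -0.8]
opening: 0.0001
grasp_force: 0.0
clock: 5.8
ee_pos: [0.4687, -0.2345, 0.2312]
orientation: [-2.218, -2.224, -0.0]
contact_force: [1.1, 0.5, -0.5]
opening: 0.0003
grasp_force: 0.0
t 5.8 p [ 0.4687 -0.2345  0.2312] F [ 1.1  0.5 -0.5] op 0.000253988907058028 g 0.0
R [[-0.003, 1.0, -0.0], [1.0, 0.003, 0.0], [0.0, -0.0, -1.0]]
key_large_top [([0.4815, -0.2853, 0.0381], 0.63, [267.0, 210.0])]
key_square_top [([0.5213, -0.2796, 0.0392], 0.74, [299.0, 206.0])]
key_small_top [([0.4376, -0.2943, 0.0384], 0.71, [233.0, 216.0])]
key_bar_top [([0.5505, -0.2796, 0.0401], 0.6, [322.0, 206.0]), ([0.479, -0.2861, 0.0412], 0.24, [265.0, 211.0])]
round_roll [([0.4359, -0.0885, 0.0257], 0.81, [228.0, 39.0])]
long_roll [([0.5266, -0.1063, 0.0263], 0.56, [309.0, 56.0]), ([0.481, -0.2859, 0.0405], 0.43, [267.0, 210.0])]
```

View pics/w12.png

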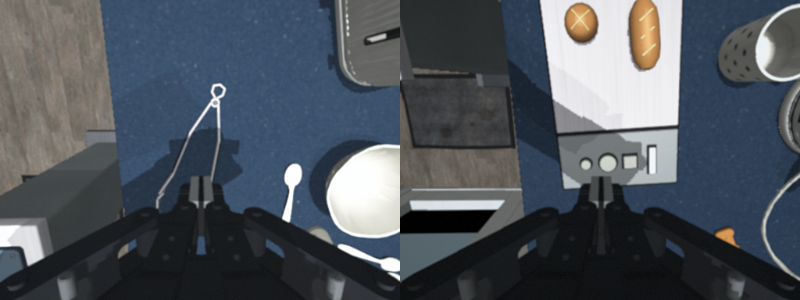

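The picture shows the large round key at about (265,207), the square one at (294,206), the small one at (239,209) and the bar at (323,205) in the wrist image. The round roll with the cross is at about (231,28). I'll measure the key centres by segmentation.

```bash
python3 - <<'E'
from h import *
im=cv2.imread('pics/w2.png'); g=cv2.cvtColor(im[170:235,195:360],cv2.COLOR_BGR2GRAY)
cv2.imwrite('pics/k.png',cv2.resize(im[170:245,195:360],None,fx=4.5,fy=4.5,interpolation=cv2.INTER_CUBIC))
for u,v in [(239,209),(265,207),(294,206),(323,205)]: print(u,v,im[v,u],im[v,u-14],np.round(world('wrist',u,v,z=.039),4))
for th in (190,205,215):
    n,l,s,c=cv2.connectedComponentsWithStats((g>th).astype('uint8'))
    for i in range(1,n):
        if 60<s[i,4]<1500: print(th,c[i]+[195,170],s[i],np.round(world('wrist',c[i][0]+195,c[i][1]+170,z=.039),4))
E
```

```text
239 209 [204 211 207] [124 121 117] [ 0.4456 -0.2852  0.039 ]
265 207 [203 210 206] [123 122 115] [ 0.4786 -0.2824  0.039 ]
294 206 [202 209 204] [119 117 112] [ 0.5152 -0.2809  0.039 ]
323 205 [248 246 241] [123 119 115] [ 0.5517 -0.2795  0.039 ]
190 [326.20973451 179.88053097] [  88    0   71   30 1130] [ 0.5534 -0.2468  0.039 ]
190 [322.63369963 205.50549451] [124  19   9  34 273] [ 0.5513 -0.2801  0.039 ]
190 [265.76335878 209.1259542 ] [ 62  31  19  18 262] [ 0.4796 -0.2853  0.039 ]
190 [294.47802198 207.29120879] [ 93  31  14  14 182] [ 0.5159 -0.2827  0.039 ]
190 [237.53246753 210.94805195] [38 37 10  9 77] [ 0.4437 -0.2878  0.039 ]
205 [323.  205.5] [125  19   7  34 234] [ 0.5518 -0.2801  0.039 ]
205 [265.37142857 207.72      ] [ 63  31  17  15 175] [ 0.4791 -0.2834  0.039 ]
205 [294.39361702 206.42553191] [93 32 13 12 94] [ 0.5157 -0.2815  0.039 ]
215 [323.         205.28384279] [125  19   7  34 229] [ 0.5517 -0.2798  0.039 ]
```

View pics/k.png

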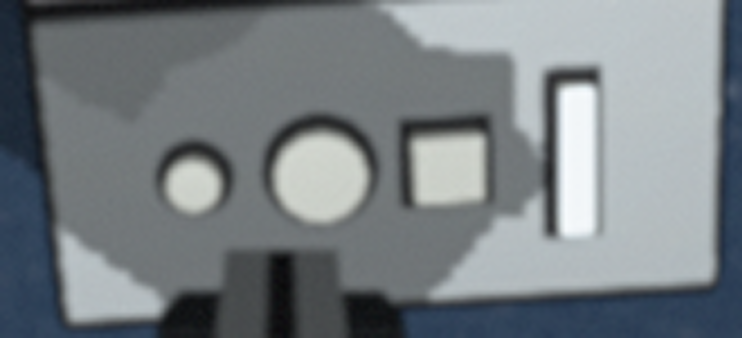

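The crop confirms the layout: small round key left, large round next, then square and bar. Now I press the large key.

```bash
python3 -m jog '[-1,0.44,1,0,0,0,-1.02e0,0,1,0,0,0]' 2>&1 | tail -1
python3 -m jog '[-1,0.44,1,0,0,0,-1,0,1,0,0,0,0,0,1,0,0,0,0,0,1,0,0,0,0,0,1,0,0,0,0,0,1,0,0,0,0,0,0.8,0,0,0,0,0,0.4,0,0,0,0,0,0,0,0,0,0,0,0.2,0,0,0,0,0,0.2,0,0,0,0,0,0.2,0,0,0,0,0,0.2,0,0,0,0,0,0,0,0,0,0,0,0,0,0,0]'
```

```text
out of range: row 2 has -1.02, outside -1 to 1
clock: 7.4
ee_pos: [0.4804, -0.2854, 0.033]
orientation: [2.217, 2.222, 0.002]
contact_force: [-2.6, 2.7, 17.5]
opening: 0.0002
grasp_force: 9.3
```

```bash
python3 -m jog '[0,0,-0.4,0,0,0,0,0,-0.4,0,0,0,0.12,0.7,0,0,0,0,0,0.72,0,0,0,0,0,0,0,0,0,0,0,0,0.2,0,0,0,0,0,0.2,0,0,0,0,0,0.2,0,0,0,0,0,0.2,0,0,0,0,0,0,0,0,0,0,0,0,0,0,0]'
python3 -m jog '[0,0,-0.4,0,0,0,0,0,-0.4,0,0,0,0,0,-0.2,0,0,0,-0.1,-1,0,0,0,0,-0.1,-1,0,0,0,0,0,-0.88,0,0,0,0,0,0,0.2,0,0,0,0,0,0,0,0,0,0,0,0.2,0,0,0,0,0,0.2,0,0,0,0,0,0.2,0,0,0,0,0,0.2,0,0,0,0,0,0,0,0,0,0,0,0,0,0,0]'
```

```text
clock: 8.32
ee_pos: [0.5143, -0.282, 0.033]
orientation: [-2.22, -2.223, -0.002]
contact_force: [-5.5, 4.4, 27.3]
opening: 0.0002
grasp_force: 13.7
clock: 9.48
ee_pos: [0.4443, -0.287, 0.0328]
orientation: [2.217, 2.224, 0.003]
contact_force: [-3.7, 5.8, 32.4]
opening: 0.0003
grasp_force: 15.8
```

```bash
python3 -m jog '[0,0,-0.4,0,0,0,0,0,-0.6,0,0,0,0,0,-1,0,0,0,0,0,-1,0,0,0,0.5,0,-1,0,0,0,1,0,-1,0,0,0,1,0,-1,0,0,0,1,0,-1,0,0,0,1,0,-1,0,0,0,1,0,0,0,0,0,1,0,0,0,0,0,1,0,0,0,0,0,1,0,0,0,0,0,1,0,0,0,0,0,1,0,0,0,0,0,1,0,0,0,0,0,1,0,0,0,0,0,1,0,0,0,0,0,1,0,0,0,0,0,1,0,0,0,0,0]'
python3 -m jog '[1,0,0,0,0,0,1,0,0,0,0,0,1,0,0,0,0,0,0.5,0,0,0,0,0,0,0,0,0,0,0,0,0,0,0,0,0]' 85
python3 - <<'E'
from h import *
st()
save('wrist','w3')
for n in ['tongs','tongs_grip','tongs_jaw']:
    print(n,[(np.round(r['at'],4).tolist(),round(r['conf'],2),px('wrist',r['at']).tolist()) for r in bot.pinpoint('wrist',n)[:2]])
im=cv2.imread('pics/w3.png');cv2.imwrite('pics/w3b.png',cv2.resize(im,(768,576)))
E
```

```text
clock: 11.15
ee_pos: [0.442, 0.102, 0.231]
orientation: [2.218, 2.225, -0.0]
contact_force: [0.4, 0.1, 0.5]
opening: -0.0002
grasp_force: 0.0
clock: 11.65
ee_pos: [0.4418, 0.1879, 0.2309]
orientation: [2.217, 2.225, -0.002]
contact_force: [0.6, -0.5, -0.1]
opening: 0.0725
grasp_force: 0.0
t 11.65 p [0.4418 0.1879 0.2309] F [ 0.6 -0.5 -0.1] op 0.07252256596591694 g 0.0
R [[-0.004, 1.0, -0.001], [1.0, 0.004, -0.001], [-0.001, -0.001, -1.0]]
tongs []
tongs_grip []
tongs_jaw []
```

View pics/w3b.png

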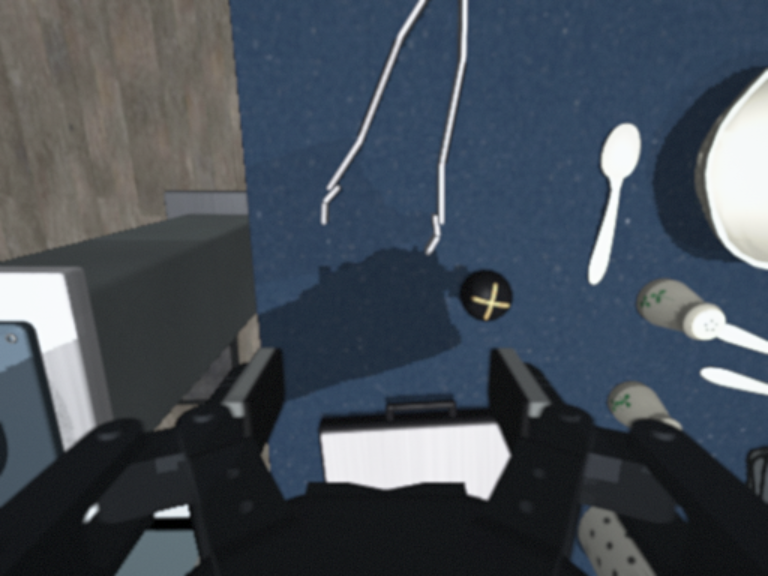

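```bash
python3 - <<'E'
from h import *
P={k:world('wrist',u/1.5,v/1.5,z=.022) for k,(u,v) in dict(Ltip=(323,221),Rtip=(430,252),Lb=(331,188),Rb=(441,221),L1=(402,38),R1=(463,58)).items()}
for k in P: print(k,np.round(P[k][:2],4))
d=P['Ltip']-P['Rtip'];print('tip gap',np.linalg.norm(d)); m=(P['Ltip']+P['Rtip'])/2; n=np.array([-d[1],d[0]])/np.linalg.norm(d)
ax=np.array([n[0],n[1]]); ax=ax if ax[1]>0 else -ax
print('mid',m,'axis to hinge',ax,np.degrees(np.arctan2(*ax[:2])),'hinge',m[:2]+.21*ax,'grip',m[:2]+.11*ax)
h=np.array([.494,.395]);e=h-m[:2];print('via hinge',np.linalg.norm(e),np.degrees(np.arctan2(*e)))
E
```

```text
Ltip [0.3895 0.2112]
Rtip [0.4795 0.1849]
Lb [0.3972 0.238 ]
Rb [0.4879 0.2112]
L1 [0.4539 0.346 ]
R1 [0.4997 0.3327]
tip gap 0.0937728568140532
mid [0.43449754 0.19802065 0.022     ] axis to hinge [0.2806617  0.95980676] 16.299701257747873 hinge [0.49343649 0.39958007] grip [0.46537032 0.30359939]
via hinge 0.20577027778557266 16.808234656983725
```

```bash
python3 -m jog '[1,0.2,0,0,0,0,1,0.2,0,0,0,0,1,0.2,0,0,0,0,1,0.2,0,0,0,0,0.56,0.13,0,0,0,0,0,0,1,0,0,0.91,0,0,1,0,0,0.91,0,0,1,0,0,0.91,0,0,1,0,0,0,0,0,1,0,0,0,0,0,1,0,0,0,0,0,0.8,0,0,0,0,0,0.4,0,0,0,0,0,0,0,0,0,0,0,0,0,0,0]' 85
python3 - <<'E'
from h import *
st()
save('wrist','w4')
im=cv2.imread('pics/w4.png');cv2.imwrite('pics/w4b.png',cv2.resize(im,(768,576)))
for n,s,t in (('axis0',0,0),('axis+',0.12,0)):
    h=np.array([.494,.398,.022]);print(n,px('wrist',h))
E
```

```text
clock: 13.1
ee_pos: [0.4653, 0.3014, 0.0516]
orientation: [2.514, 1.884, -0.0]
contact_force: [0.3, -0.2, 0.3]
opening: 0.0847
grasp_force: 0.0
t 13.1 p [0.4653 0.3014 0.0516] F [ 0.3 -0.2  0.3] op 0.08470187790928572 g 0.0
R [[0.281, 0.96, -0.0], [0.96, -0.281, -0.0], [-0.0, 0.0, -1.0]]
axis0 [259.  55.]
axis+ [259.  55.]
```

View pics/w4b.png

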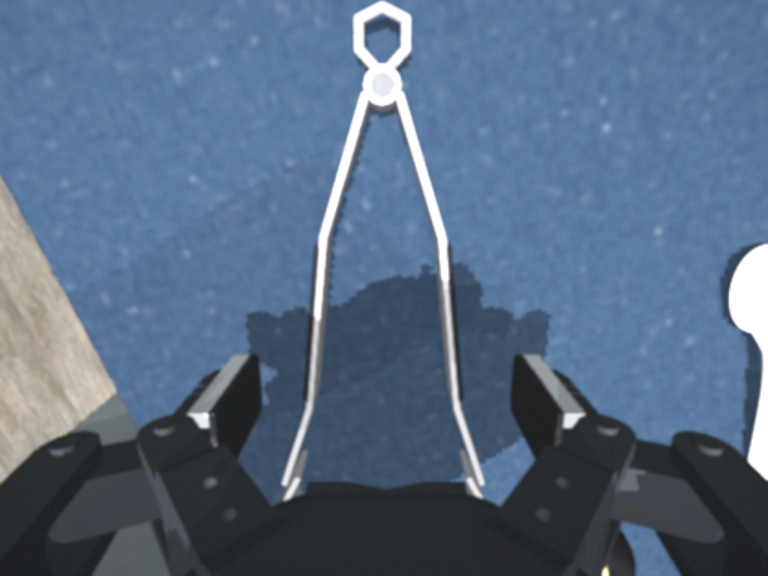

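The picture shows the tongs centred between the open fingers, with the hinge at (383,85) and the sleeves from row 240 to 400. Next I descend and take them lightly.

```bash
python3 -m jog '[0,0,0.6,0,0,0,0,0,0.6,0,0,0,0,0,0.5,0,0,0,0,0,0.28,0,0,0,0,0,0,0,0,0]'
python3 -m jog '[0,0,0,0,0,0,0,0,0,0,0,0,0,0,0,0,0,0,0,0,0,0,0,0,0,0,0,0,0,0,0,0,0,0,0,0,0,0,0,0,0,0,0,0,0,0,0,0]' 57
```

```text
clock: 13.57
ee_pos: [0.4649, 0.302, 0.0018]
orientation: [-2.513, -1.885, 0.0]
contact_force: [0.7, -0.1, -0.7]
opening: 0.0848
grasp_force: 0.0
clock: 14.23
ee_pos: [0.4658, 0.3023, 0.0034]
orientation: [2.513, 1.885, 0.004]
contact_force: [-0.0, -1.1, 7.7]
opening: 0.0571
grasp_force: 8.1
```

```bash
python3 -m jog '[0,0,-0.3,0,0,0,0,0,-0.7,0,0,0,0,0,-1,0,0,0,0,0,-1,0,0,0,0,0,-1,0,0,0,0,0,0,0,0,0,0,0,0,0,0,0]'
python3 - <<'E'
from h import *
s,R=st(); p=np.array(s['ee_pos'])
c=bot.camera_params('wrist'); K=np.array([[c['fx'],0,c['cx']],[0,c['fy'],c['cy']],[0,0,1]])
Rc=np.array(c['R']); o=-Rc.T@np.array(c['t'])
Rtc=R.T@Rc.T; otc=R.T@(o-p)       # camera in tool
R2=np.array([[-.003,1,0],[1,.003,0],[0,0,-1.]]); p2=np.array([.4687,-.2345,.2312])
Rw=R2@Rtc; ow=p2+R2@otc
def w2(u,v,z):
    q=cv2.undistortPoints(np.array([[[u,v]]],float),K,np.array([c['k1'],0,0,0]))[0,0]; r=Rw@[q[0],q[1],1]; return ow+r*(z-ow[2])/r[2]
im=cv2.imread('pics/w2.png'); hsv=cv2.cvtColor(im,cv2.COLOR_BGR2HSV)
m=cv2.inRange(hsv,(5,80,60),(28,255,255)); m=cv2.morphologyEx(m,cv2.MORPH_CLOSE,np.ones((7,7)))
n,l,S,C=cv2.connectedComponentsWithStats(m)
for i in range(1,n):
    if S[i,4]>400: x,y,w,h,a=S[i]; print(S[i],C[i],'ctr',np.round(w2(*C[i],.043),4),'bottomrow',w2(C[i][0],y+h,.04),'L',w2(x,C[i][1],.042)[:2],'R',w2(x+w,C[i][1],.042)[:2])
print('check key',w2(265.7,209.1,.039))
save('side','s2')
for cam in ('side',):
  for n in ['tongs','tongs_grip','tongs_jaw','round_roll']:
    print(n,[(np.round(r['at'],4).tolist(),round(r['conf'],2),px(cam,r['at']).tolist()) for r in bot.pinpoint(cam,n)[:2]])
save('top','t2')
for n in ['tongs','tongs_jaw','round_roll']:
    print(n,[(np.round(r['at'],4).tolist(),round(r['conf'],2),px('top',r['at']).tolist()) for r in bot.pinpoint('top',n)[:2]])
im=cv2.imread('pics/s2.png')[140:340,180:400];cv2.imwrite('pics/s2b.png',cv2.resize(im,None,fx=3,fy=3,interpolation=cv2.INTER_CUBIC))
E
```

```text
clock: 14.82
ee_pos: [0.4656, 0.3026, 0.1038]
orientation: [-2.512, -1.886, -0.006]
contact_force: [0.1, 0.0, -1.2]
opening: 0.0568
grasp_force: 5.4
t 14.8167 p [0.4656 0.3026 0.1038] F [ 0.1  0.  -1.2] op 0.056758406346069185 g 5.36947570508346
R [[0.279, 0.96, 0.003], [0.96, -0.279, 0.002], [0.003, 0.002, -1.0]]
[ 294    0   39   88 2905] [313.07022375  42.85129088] ctr [ 0.5271 -0.0967  0.043 ] bottomrow [ 0.53042572 -0.14136744  0.04      ] L [ 0.50701152 -0.09651653] R [ 0.54843145 -0.09660652]
[ 211    4   42   50 1627] [231.53534112  28.56422864] ctr [ 0.4409 -0.0835  0.043 ] bottomrow [ 0.44008231 -0.10703344  0.04      ] L [ 0.41930624 -0.08333985] R [ 0.46339662 -0.0831499 ]
[402 291  32  27 432] [417.90509259 301.86342593] ctr [ 0.6888 -0.4185  0.043 ] bottomrow [ 0.69475128 -0.44720979  0.04      ] L [ 0.66793117 -0.4195364 ] R [ 0.71115889 -0.41889728]
check key [ 0.47908255 -0.28575493  0.039     ]
tongs [([0.4941, 0.3937, 0.098], 0.88, [222.0, 279.0]), ([0.4908, 0.3956, 0.099], 0.8, [223.0, 280.0])]
tongs_grip [([0.4639, 0.2992, 0.1065], 0.61, [252.0, 251.0])]
tongs_jaw [([0.4361, 0.2117, 0.1135], 0.64, [275.0, 229.0])]
round_roll [([0.5317, 0.1463, -0.0019], 0.6, [247.0, 249.0]), ([0.746, 0.2585, -0.0019], 0.36, [155.0, 259.0])]
tongs []
tongs_jaw [([0.4416, 0.2082, 0.1124], 0.57, [183.0, 226.0]), ([0.4633, 0.3024, 0.1058], 0.26, [157.0, 220.0])]
round_roll [([0.4392, -0.0825, 0.0304], 0.7, [265.0, 225.0]), ([0.5336, 0.1464, 0.002], 0.43, [204.0, 201.0])]
```

View pics/s2b.png

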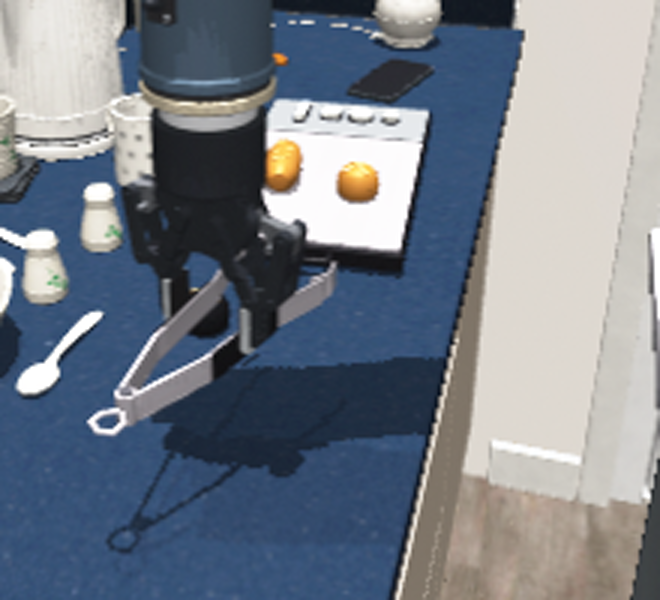

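The tongs hang level in the gripper, jaws towards the plate. The golden round roll at (357,182) in the crop stands free, the long roll is behind it, and the black look-alike on the worktop is left alone. Next I carry the tongs above the round roll.

```bash
python3 -m jog '[-0.3,0.09,0,0,0,0,-0.5,0.15,0,0,0,0,-0.7,0.2,0,0,0,0,-0.85,0.25,0,0,0,0,-0.85,0.25,0,0,0,0,-0.85,0.25,0,0,0,0,-0.85,0.25,0,0,0,0,-0.85,0.25,0,0,0,0,-0.85,0.25,0,0,0,0,-0.85,0.25,0,0,0,0,-0.85,0.25,0,0,0,0,-0.85,0.25,0,0,0,0,-0.85,0.25,0,0,0,0,-0.7,0.2,0,0,0,0,-0.45,0.13,0,0,0,0,-0.22,0.07,0,0,0,0,0,0,0,0,0,0,0,0,0,0,0,0]'
python3 - <<'E'
from h import *
s,R=st()
for cam in('side','top'):
  save(cam,cam+'3')
  for n in ['tongs','tongs_jaw','round_roll']:
    print(cam,n,[(np.round(r['at'],4).tolist(),round(r['conf'],2),px(cam,r['at']).tolist()) for r in bot.pinpoint(cam,n)[:2]])
a=cv2.resize(cv2.imread('pics/side3.png')[140:290,200:350],(400,400),interpolation=cv2.INTER_CUBIC);b=cv2.resize(cv2.imread('pics/top3.png')[180:250,220:290],(400,400),interpolation=cv2.INTER_CUBIC)
cv2.imwrite('pics/st3.png',np.hstack([a,b]))
E
```

```text
clock: 16.77
ee_pos: [0.4653, 0.0055, 0.1018]
orientation: [-2.513, -1.884, -0.0]
contact_force: [-0.6, 0.1, -1.2]
opening: 0.0571
grasp_force: 5.4
t 16.7667 p [0.4653 0.0055 0.1018] F [-0.6  0.1 -1.2] op 0.05712413228642068 g 5.368011339451186
R [[0.28, 0.96, -0.0], [0.96, -0.28, 0.0], [0.0, -0.0, -1.0]]
side tongs [([0.4916, 0.0981, 0.0928], 0.92, [266.0, 212.0]), ([0.4912, 0.1001, 0.0961], 0.61, [266.0, 211.0])]
side tongs_jaw [([0.4334, -0.0867, 0.1145], 0.87, [302.0, 180.0])]
side round_roll [([0.4412, -0.0871, 0.0307], 0.55, [299.0, 204.0]), ([0.5337, 0.1489, 0.0001], 0.48, [246.0, 249.0])]
top tongs [([0.4424, -0.0881, 0.1158], 0.62, [268.0, 225.0]), ([0.4902, 0.1005, 0.0951], 0.55, [214.0, 212.0])]
top tongs_jaw [([0.4396, -0.0854, 0.112], 0.4, [267.0, 226.0])]
top round_roll [([0.5307, 0.1481, 0.0008], 0.64, [204.0, 202.0]), ([0.4403, -0.0853, 0.0295], 0.56, [266.0, 225.0])]
```

View pics/st3.png

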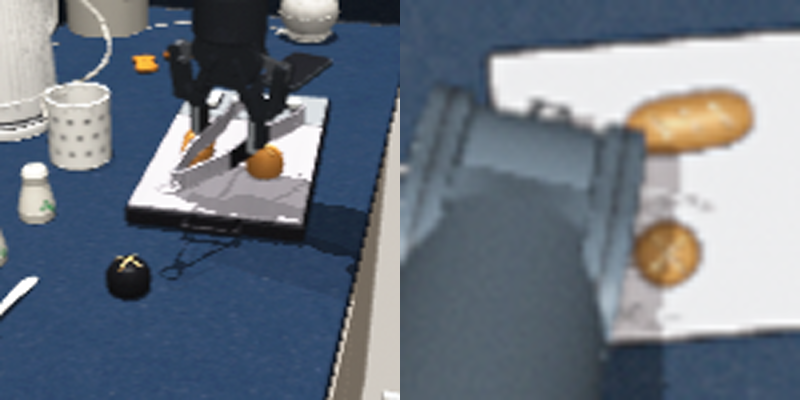

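The jaws stand over the round roll (crop left at (264,162), right at (667,252)), and the long roll is clear of them. Now I lower the tongs and part-close them.

```bash
python3 -m jog '[0,0.05,0.3,0,0,0,0,0,0.5,0,0,0,0,0,0.5,0,0,0,0,0,0.5,0,0,0,0,0,0.4,0,0,0,0,0,0.3,0,0,0,0,0,0,0,0,0,0,0,0,0,0,0]'
python3 -m jog '[0,0,0,0,0,0,0,0,0,0,0,0,0,0,0,0,0,0,0,0,0,0,0,0,0,0,0,0,0,0,0,0,0,0,0,0]' 45
python3 - <<'E'
from h import *
s,R=st()
for cam in('side','top'):
  save(cam,cam+'4')
  for n in ['tongs','tongs_jaw','round_roll']:
    print(cam,n,[(np.round(r['at'],4).tolist(),round(r['conf'],2),px(cam,r['at']).tolist()) for r in bot.pinpoint(cam,n)[:2]])
a=cv2.resize(cv2.imread('pics/side4.png')[150:250,240:340],(400,400),interpolation=cv2.INTER_CUBIC);b=cv2.resize(cv2.imread('pics/top4.png')[190:240,240:290],(400,400),interpolation=cv2.INTER_CUBIC)
cv2.imwrite('pics/st4.png',np.hstack([a,b]))
E
```

```text
clock: 17.83
ee_pos: [0.4665, 0.0052, 0.0389]
orientation: [-2.513, -1.885, 0.001]
contact_force: [0.7, -0.2, -0.4]
opening: 0.057
grasp_force: 5.4
clock: 18.33
ee_pos: [0.4668, 0.0054, 0.0395]
orientation: [2.513, 1.885, 0.001]
contact_force: [0.2, -0.5, -0.8]
opening: 0.0452
grasp_force: 11.5
t 18.3333 p [0.4668 0.0054 0.0395] F [ 0.2 -0.5 -0.8] op 0.045225189047711174 g 11.49378553032875
R [[0.28, 0.96, 0.0], [0.96, -0.28, 0.0], [0.0, 0.0, -1.0]]
side tongs [([0.4887, 0.1024, 0.0289], 0.95, [267.0, 233.0]), ([0.4954, 0.1018, 0.035], 0.75, [265.0, 231.0])]
side tongs_jaw [([0.4377, -0.0857, 0.0469], 0.87, [300.0, 200.0])]
side round_roll [([0.5308, 0.1454, 0.0029], 0.82, [248.0, 247.0]), ([0.7444, 0.2569, 0.0006], 0.69, [155.0, 258.0])]
top tongs [([0.4908, 0.1023, 0.0327], 0.59, [215.0, 212.0])]
top tongs_jaw [([0.4405, -0.085, 0.0491], 0.62, [266.0, 225.0]), ([0.4865, -0.159, 0.0011], 0.24, [284.0, 213.0])]
top round_roll [([0.531, 0.1467, 0.0022], 0.64, [204.0, 202.0]), ([0.4362, -0.0829, 0.0315], 0.5, [265.0, 226.0])]
```

View pics/st4.png

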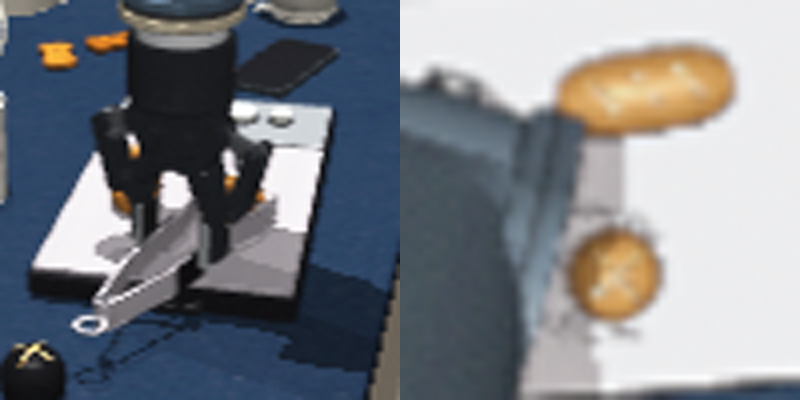

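```bash
python3 -m jog '[0,0,0.06,0,0,0,0,0,0.06,0,0,0,0,0,0,0,0,0]'
python3 -m jog '[0,0,0,0,0,0,0,0,0,0,0,0,0,0,0,0,0,0,0,0,0,0,0,0,0,0,0,0,0,0,0,0,0,0,0,0,0,0,0,0,0,0]' 39
```

```text
clock: 18.98
ee_pos: [0.4666, 0.0053, 0.036]
orientation: [-2.513, -1.885, 0.001]
contact_force: [0.2, -0.3, -1.6]
opening: 0.0452
grasp_force: 11.5
clock: 19.57
ee_pos: [0.4668, 0.0053, 0.0365]
orientation: [2.513, 1.885, 0.0]
contact_force: [-0.3, -0.7, 5.2]
opening: 0.04
grasp_force: 48.9
```

```bash
python3 -m jog '[0,0,-0.1,0,0,0,0,0,-0.2,0,0,0,0,0,-0.3,0,0,0,0,0,-0.4,0,0,0,0,0,-0.5,0,0,0,0,0,-0.5,0,0,0,0,0,-0.5,0,0,0,0,0,-0.5,0,0,0,0,0,-0.5,0,0,0,0,0,-0.5,0,0,0,0,0,-0.4,0,0,0,0,0,-0.3,0,0,0,0,0,-0.2,0,0,0,0,0,-0.1,0,0,0,0,0,0,0,0,0,0,0,0,0,0,0,0,0,0,0,0,0]'
python3 - <<'E'
from h import *
s,R=st()
for cam in('side','top'):
  save(cam,cam+'5')
  for n in ['tongs','tongs_jaw','round_roll','long_roll']:
    print(cam,n,[(np.round(r['at'],4).tolist(),round(r['conf'],2),px(cam,r['at']).tolist()) for r in bot.pinpoint(cam,n)[:2]])
a=cv2.resize(cv2.imread('pics/side5.png')[130:250,230:350],(400,400),interpolation=cv2.INTER_CUBIC);b=cv2.resize(cv2.imread('pics/top5.png')[180:250,230:300],(400,400),interpolation=cv2.INTER_CUBIC)
cv2.imwrite('pics/st5.png',np.hstack([a,b]))
E
```

```text
clock: 20.98
ee_pos: [0.4664, 0.0054, 0.1608]
orientation: [-2.513, -1.885, 0.001]
contact_force: [0.6, -0.6, -2.0]
opening: 0.04
grasp_force: 48.4
t 20.9833 p [0.4664 0.0054 0.1608] F [ 0.6 -0.6 -2. ] op 0.04001139500572183 g 48.416821360588074
R [[0.28, 0.96, -0.001], [0.96, -0.28, -0.0], [-0.0, -0.001, -1.0]]
side tongs [([0.49, 0.1004, 0.1529], 0.92, [267.0, 192.0]), ([0.4907, 0.1002, 0.1547], 0.78, [266.0, 191.0])]
side tongs_jaw [([0.4383, -0.0834, 0.1668], 0.91, [301.0, 164.0])]
side round_roll [([0.5334, 0.1444, 0.002], 0.71, [247.0, 247.0]), ([0.4397, -0.0879, 0.1568], 0.57, [301.0, 167.0])]
side long_roll [([0.5264, -0.1021, 0.0297], 0.66, [274.0, 199.0]), ([0.4398, -0.0876, 0.1569], 0.32, [301.0, 167.0])]
top tongs [([0.4923, 0.102, 0.1564], 0.57, [213.0, 211.0])]
top tongs_jaw [([0.4417, -0.084, 0.167], 0.54, [268.0, 225.0])]
top round_roll [([0.5525, -0.2804, 0.0426], 0.75, [317.0, 195.0]), ([0.439, -0.0883, 0.1556], 0.61, [269.0, 226.0])]
top long_roll [([0.527, -0.1012, 0.0303], 0.71, [270.0, 202.0])]
```

View pics/st5.png

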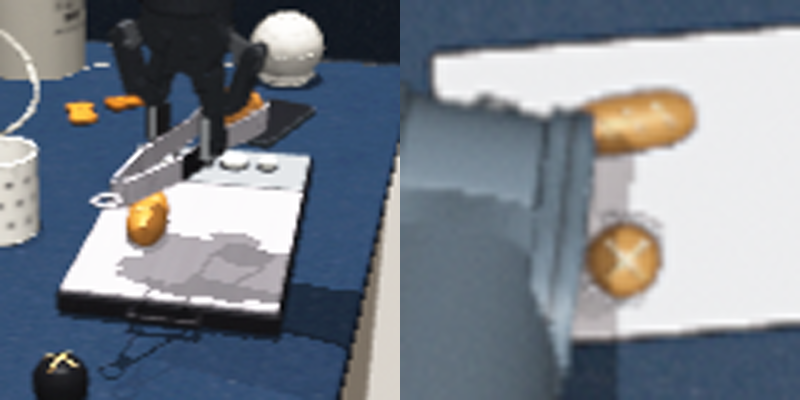

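The roll is held in the jaws with its underside at about z = 0.156, some 12 cm above the plate. The long roll is unmoved and the force is steady.

```bash
python3 -m jog '[0,0,0,0,0,0,0,0,0,0,0,0,0,0,0,0,0,0,0,0,0,0,0,0,0,0,0,0,0,0,0,0,0,0,0,0]' && python3 -c "
from plant import bot
print(bot.close_job())"
```

```text
clock: 21.98
ee_pos: [0.4667, 0.0054, 0.1613]
orientation: [-2.513, -1.886, 0.0]
contact_force: [-0.7, 0.1, -1.3]
opening: 0.0401
grasp_force: 48.4
the job is handed in; nothing more can be done
None
```

I pressed the large round, square and small round keys fully down in that order and left the bar key alone; the round roll is now held steady in the tongs about 12 cm above the plate, and the job was handed in at about 22 s.

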